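# Square up a ware-rack post with a try square and hold it

## Task

The post of the new ware rack leans over on its one slack bolt. Pick up the try square, stand it along the middle of the foot rail in the corner under the leaning post, and press it into that corner so that the post is pushed upright, the stock sits flat on the rail and the blade lies flush against the post; push the post with the square only, without forcing it, and leave the drying cups, the spanner and the tray of bolts where they are. Finish while still gripping the square and holding it pressed firmly into the corner, so that a workmate can tighten the bolt.

Things in the scene. Friction and masses are not known exactly. Their poses are not given: they have to be found in the camera images.
- rail: Rack foot rail, pine: 420 mm long (own y -205 to +215), 70 wide (x), 38 thick (z up), screwed to the bench. Origin: underside, centre line. U-shaped zinc post shoes (cheeks 60 mm high, 40 long, at x = +-24) stand on it at y = -130 (holds the post) and y = +165 (empty), so its top is free from y = -101 to +145 mm.
- corner (a point): The corner that the square's heel goes into: on the rail's top face and centre line, where the post's side face meets the rail when the post is upright. Axes as the rail's: y along the rail away from the post, z up, x across.
- post (a joint): Lean of the post, rad: 0 = upright, square to the rail; positive = leaning along the rail's +y, over the corner (starts 0.05 to 0.11). Turns about its bolt, 35 mm above the rail's top at rail y = -130 mm. Stiff: stays where it is put; moves at about 2 N pushed 180 mm above the bolt. Range -0.15 to 0.2.
- post_top (a point): Centre of the top end of the post: pine, 58 mm wide along the rail, 45 mm deep across it, 300 mm long, its top 305 mm above the rail and its foot 5 mm clear of the rail when upright. Axes: z along the post, y as the rail's when upright. The side face that looks to +y is the one to bear on.
- square_grip (a point): Grip point of the try square, which stands loose on the bench on its stock, blade up: middle of the stock's thickness and height (24 mm above its underside), 95 mm from the heel, 55 from the free end. Stock: dark wood, brass underside, 150 mm long (own y, heel to free end), 24 thick (own x), 48 high (own z, up). About 0.36 kg; topples at about 10 degrees sideways.
- square_heel (a point): Outer corner of the try square: bottom of its heel end, mid-thickness; 95 mm towards own -y and 24 mm below the grip point, same axes. The steel blade rises here: 40 mm wide (y), 2.5 thick (x), tip 215 mm above the underside, outer edge flush with the heel end of the stock and exactly square to the underside.
- cup_a_mid (a point): Raw clay cup, 84 mm wide and 92 mm high, on a brown round bat 150 mm wide and 12 mm thick; point at its centre. Leave alone.
- cup_b_mid (a point): A like cup on a black bat; point at its centre. Leave alone.
- spanner_grip (a point): Spanner lying on the bench to the right of the rail, about 180 mm long; point on its handle. Leave alone.
- bolt_tray: Open blue tray of bolts, 110 x 150 x 35 mm; origin at the centre of its underside. Leave alone.
Mind the look-alikes: they are no part of the job. What is meant by the part that bears square_grip is not green, and is the smaller of those in its own colour.

How it is judged:
By the outcome, as a careful person would: the job done as asked, in the order asked, and still so for the second after the job is handed in, while the arm keeps its last pose, push and grip.
It also fails if it takes over 45 s, if anything falls off the work surface, if the arm or the gripper's body presses on something with over 40 N, if the wrist force passes 120 N, or if a joint passes its speed limit or range.

## Robot

A 6-joint arm with a two-finger parallel gripper is mounted at the origin on the work surface. World frame = base frame: x ahead of the robot, y to its left, z up, the work surface at z = 0. Lengths are in m, angles in rad, forces in N, time in s.
With the tool pointing down it reaches from about 0.35 to 0.975 m from the base axis. Payload 17.4 kg.
Tool frame: the origin (TCP) lies midway between the tips of the shut fingers; the grasp point (between the pads) lies 19 mm behind it; x points along the fingers, y is the direction in which the jaws open and shut, and the axes are right-handed (so a half turn about x gives the same grasp; the last joint's range is limited). The gripper opens to 85 mm and grips with 20 to 120 N. Pads are 22 mm wide; open, the fingers measure 114 mm over their backs; the gripper's body (76 mm by 85 mm) begins 54 mm behind the grasp point. The pads swing forward as they close: fully open they stand 13 mm farther back than shut.
Start: joints at [1.066, 0.116, 1.442, -0, 1.584, -0.038], TCP at [0.304, 0.603, 0.231] pointing down, gripper open.
Joint ranges: [-2.83, 2.83], [-0.83, 2.19], [0.07, 2.5], [-1.14, 4.28], [0.01, 3], [-2.97, 2.97]. Speed limits (rad/s): [1.89, 1.89, 2.22, 3.14, 3.14, 3.14].

## Interface

Orientations are given as a unit quaternion [x, y, z, w].
In Python, from cell import r gives the robot as it stands. The module is installed in compiled form; this text tells all that it offers. Calls block until the motion is done:
- r.reach(position, orientation): joint-space move of the TCP to a pose.
- r.servo_line(position, rotation=None, v=0.15): straight line of the TCP; rotation=None keeps the orientation; v is the mean speed in m/s.
- r.movej(angles): joint-space move.
- r.open_gripper() and r.close_gripper(): open the fingers fully, or close them until they stop; the grip force is fixed at half the most.
- r.dwell(seconds).
- r.ik(position, orientation): joint angles nearest the present ones, or None.
- r.state(): the state.
- r.grab_frame(name): name is "scene" or "top" or "wrist"; returns a dict with "img" (384x512x3 uint8, red, green, blue), "fx", "fy", "cx", "cy" (pixels), "T" (4x4, takes a point from camera to world coordinates). Camera axes: x right, y up, looking along -z (the intrinsics and any distortion apply to the point x, -y, -z); pixel columns grow to the right and rows downward; lengths in m; the calibration is good to about 2 mm. A picture is of the moment at which its call begins. There is no depth.
A pose or a line that the arm cannot do raises r.IKError and nothing moves.
- r.finish_job(): hands the job in, once; it reports no verdict.
The state is a dict: "clock": time; "joints": joint angles; "joint_vel": joint speeds; "joint_efforts": joint torques, N m; "tool_pos": TCP position; "eef_rot": TCP orientation; "wrist_force": force on the tool from outside, world axes, zero at the start; "moment": the same for the moment, N m; "grip_width": opening from 0.0 (shut) to 1.0 (fully open).
Only numpy, scipy, OpenCV 4.12 (cv2) and the standard library are available. Lean on these libraries where they do the work, as an engineer would, in place of code of your own. Each camera call takes 0.05 s, during which the arm holds its last target. There are 200 camera calls.

## Working session

There is one attempt and no reset: what is moved stays moved. The work goes in short steps, each a Python script; the robot and the scene stay as the last script left them, time stands still between calls to the robot, and variables do not carry over. Pictures are saved under pics/ and viewed, about 8 in all and at most 12, crops included, and the job is handed in when it is done.

```bash
mkdir -p pics
python3 - <<'E'
from cell import r
import cv2,numpy as np
for n in("scene","top"):
    f=r.grab_frame(n);np.savez(f"{n}0.npz",**f)
    cv2.imwrite(f"pics/{n}0.png",f["img"][...,::-1])
    print(n,f["fx"],f["fy"],f["cx"],f["cy"],f.keys());print(np.round(f["T"],4))
s=r.state();print(s)
E
```

```text
scene 449.1711138519014 449.1711138519014 247.79061584536646 197.4207806297412 dict_keys(['img', 'fx', 'fy', 'cx', 'cy', 'T'])
[[ 0.8528 -0.2852  0.4375  1.1102]
 [ 0.5222  0.4692 -0.7121 -1.038 ]
 [-0.0022  0.8358  0.5491  1.    ]
 [ 0.      0.      0.      1.    ]]
top 350.8660484475948 350.8660484475948 255.46841537075005 192.75347598955184 dict_keys(['img', 'fx', 'fy', 'cx', 'cy', 'T'])
[[ 0.0304  0.9978 -0.0598  0.3691]
 [-0.9994  0.0312  0.0131  0.0128]
 [ 0.015   0.0593  0.9981  1.4404]
 [ 0.      0.      0.      1.    ]]
{'clock': 0.1, 'joints': array([ 1.06615611e+00,  1.16418101e-01,  1.44215783e+00,  3.44128665e-05,
        1.58401956e+00, -3.77917707e-02]), 'joint_vel': array([-0.00126416, -0.00054088, -0.00240766,  0.0005253 ,  0.000212  ,
        0.00069976]), 'joint_efforts': array([ 1.40225562e-03, -7.33669853e+01, -6.33784819e+01, -3.04677064e-05,
        5.33810409e-03,  2.89305467e-05]), 'tool_pos': array([0.30371524, 0.60262904, 0.23067467]), 'eef_rot': array([ 0.16322252,  0.68803673, -0.1638992 ,  0.68782332]), 'wrist_force': array([ 0.1352674 , -0.05584719,  0.32896698]), 'moment': array([0.05952402, 0.01103021, 0.01937589]), 'grip_width': 1.0005944679471361}
```

View pics/scene0.png

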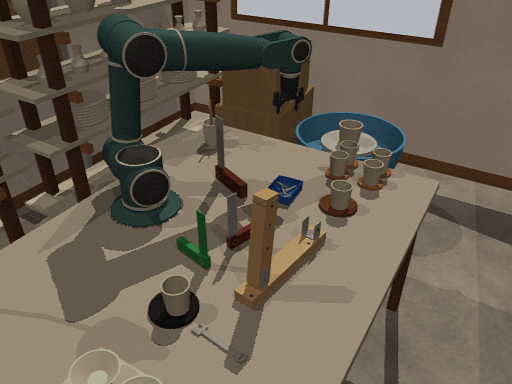

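View pics/top0.png

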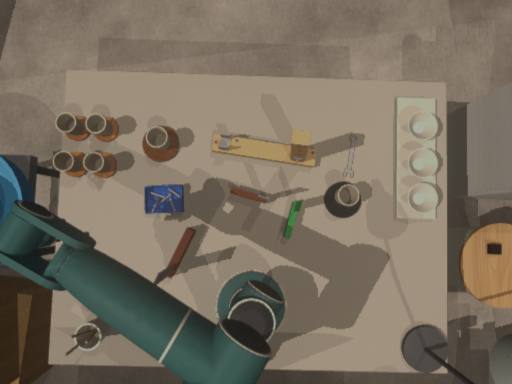

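Scene view: leaning post at (262,240) on the rail, with the empty shoe at (312,228). The small red-brown square is at (240,235), the big one at (230,180) and the green one at (195,250). Top view: small stock at (248,194), rail (212–315, 135–165), post top at (300,138). Next, measure them.

```bash
cat > h.py <<'E'
import numpy as np,cv2
def load(n): return dict(np.load(n+".npz"))
def ray(f,u,v):
    d=np.array([(u-f["cx"])/f["fx"],-(v-f["cy"])/f["fy"],-1.0]);T=f["T"]
    return T[:3,3],T[:3,:3]@d
def onz(f,u,v,z):
    o,d=ray(f,u,v);return o+d*(z-o[2])/d[2]
def proj(f,p):
    q=np.linalg.inv(f["T"])@np.r_[p,1];return np.array([f["cx"]-f["fx"]*q[0]/q[2],f["cy"]+f["fy"]*q[1]/q[2]])
def mask(img,lo,hi,box):
    m=cv2.inRange(cv2.cvtColor(img,cv2.COLOR_RGB2HSV),lo,hi);k=np.zeros_like(m)
    u0,v0,u1,v1=box;k[v0:v1,u0:u1]=m[v0:v1,u0:u1];return k
def rect(m):
    c=max(cv2.findContours(m,0,1)[0],key=cv2.contourArea);return cv2.boxPoints(cv2.minAreaRect(c)),cv2.contourArea(c)
E
python3 - <<'E'
from h import *
t=load("top0");s=load("scene0")
hs=cv2.cvtColor(t["img"],cv2.COLOR_RGB2HSV)
for p in[(248,194),(255,150),(300,138),(280,190),(235,147)]:print(p,hs[p[1],p[0]])
for nm,lo,hi,box,z in[("small",(0,100,40),(12,255,255),(222,180,275,210),.048),("big",(0,100,40),(12,255,255),(160,220,205,285),.048),("rail",(12,90,90),(28,255,255),(205,120,325,175),.038)]:
    b,a=rect(mask(t["img"],lo,hi,box));print(nm,a)
    for q in b:print(np.round(q,1),np.round(onz(t,*q,z),4))
a=cv2.resize(t["img"][120:216,205:325],None,fx=5,fy=5,interpolation=cv2.INTER_CUBIC)
cv2.imwrite("pics/ta.png",a[...,::-1])
b=cv2.resize(s["img"][180:305,215:335],None,fx=4.8,fy=4.8,interpolation=cv2.INTER_CUBIC)
cv2.imwrite("pics/sa.png",b[...,::-1])
E
```

```text
(248, 194) [  9 144 106]
(255, 150) [ 19 110 172]
(300, 138) [ 20 107 172]
(280, 190) [ 16  56 151]
(235, 147) [ 16 120 136]
small 166.0
[229.7 192.4] [0.4506 0.0969 0.048 ]
[231.6 186.2] [0.4757 0.0904 0.048 ]
[267.2 196.9] [ 0.4375 -0.0528  0.048 ]
[265.4 203.1] [ 0.4125 -0.046   0.048 ]
big 328.5
[163.4 274.2] [0.1226 0.3443 0.048 ]
[186.8 227.4] [0.3072 0.2609 0.048 ]
[194. 231.] [0.294 0.232 0.048]
[170.6 277.8] [0.1095 0.3157 0.048 ]
rail 1891.5
[210.9 152.4] [0.6099 0.1784 0.038 ]
[215.8 118.5] [0.7488 0.1641 0.038 ]
[318.5 133.2] [ 0.7028 -0.254   0.038 ]
[313.7 167.1] [ 0.5639 -0.2372  0.038 ]
```

View pics/ta.png

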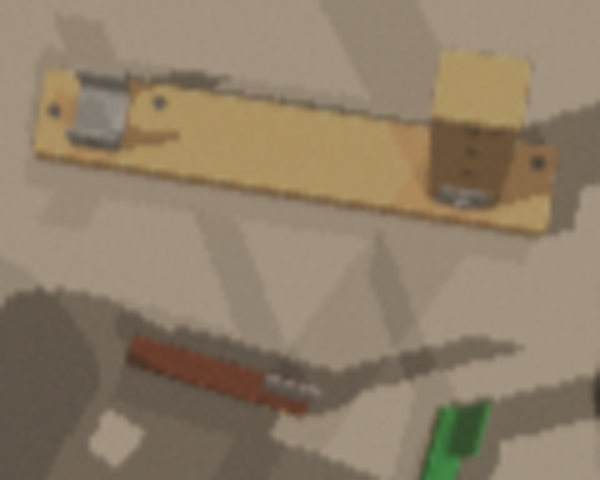

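View pics/sa.png

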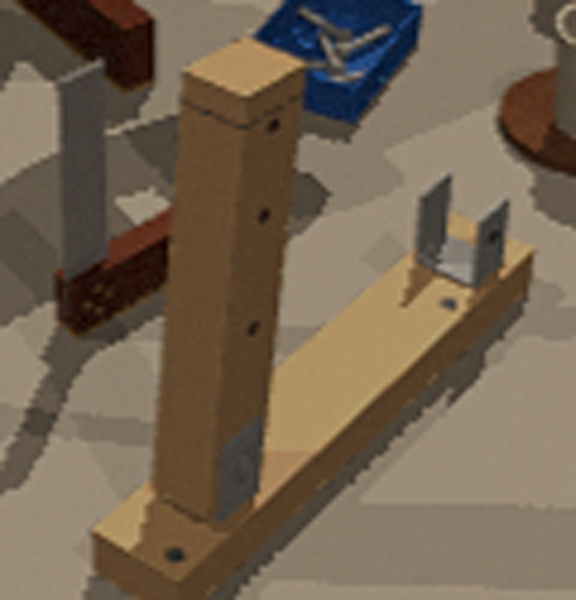

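Crops: the small stock runs from its free end at (130,345) to its heel and blade at (300,400), so the heel faces world −y, the same way as the rail. The rail's near top edge runs (35,153)→(540,230) and the far-left corner is (47,70). Next I hover between the square and the rail for a closer wrist view.

```bash
cat >> h.py <<'E'
from scipy.spatial.transform import Rotation as R
def ori(yaw_y,tilt,flip=1):
    """yaw_y: direction (2-vector) of square's own +y; tilt: rad, body leans to own +y; jaws across (own x)"""
    e=np.array([*yaw_y,0.]);e/=np.linalg.norm(e);z=np.array([0,0,1.])
    a=-z*np.cos(tilt)-e*np.sin(tilt); j=flip*np.cross(e,z)
    return R.from_matrix(np.c_[a,j,np.cross(a,j)]).as_quat()
E
python3 - <<'E'
from h import *
from cell import r
t=load("top0")
P=lambda x,y,z:onz(t,205+(x+.5)/5-.5,120+(y+.5)/5-.5,z)[:2]
a,b=P(35,153,.038),P(540,230,.038);c,d=P(47,70,.038),P(400,122,.038)
print("near",a,b,np.linalg.norm(a-b),"far",c,d)
u=(a-b)/np.linalg.norm(a-b);n=np.array([u[1],-u[0]])
print("u",u,(c-d)/np.linalg.norm(c-d),"width",(c-a)@n,(d-a)@n,(c-a)@u)
y=np.array([.257,.966])
for fl in(1,-1):
  for ti in(0,.3):
    for p in([.52,.05,.42],[.449,.042,.03],[.66,.05,.1]):
        print(fl,ti,p,np.round(r.ik(p,ori(y,ti,fl)),2) if r.ik(p,ori(y,ti,fl)) is not None else None)
E
```

```text
near [0.61904189 0.17612449] [ 0.5698844  -0.23261956] 0.41168938924925974 far [0.68694716 0.16901248] [ 0.65407315 -0.11736666]
u [0.11940432 0.99284571] [0.114043   0.99347581] width 0.06826865443994018 0.06982473712651475 0.0010470579913291781
1 0 [0.52, 0.05, 0.42] [ 0.05 -0.2   1.45 -0.    1.9   0.31]
1 0 [0.449, 0.042, 0.03] [ 0.04 -0.26  2.13 -0.    1.27  0.3 ]
1 0 [0.66, 0.05, 0.1] [ 0.04  0.15  1.62 -0.    1.37  0.3 ]
1 0.3 [0.52, 0.05, 0.42] [ 0.19 -0.13  1.4  -0.29  1.99  0.35]
1 0.3 [0.449, 0.042, 0.03] [ 0.21 -0.15  2.07 -0.27  1.37  0.54]
1 0.3 [0.66, 0.05, 0.1] [ 0.16  0.23  1.55 -0.27  1.49  0.46]
-1 0 [0.52, 0.05, 0.42] [ 0.05 -0.2   1.45 -0.    1.9  -2.83]
-1 0 [0.449, 0.042, 0.03] [ 0.04 -0.26  2.13 -0.    1.27 -2.84]
-1 0 [0.66, 0.05, 0.1] [ 0.04  0.15  1.62 -0.    1.37 -2.84]
-1 0.3 [0.52, 0.05, 0.42] [ 0.19 -0.13  1.4  -0.29  1.99 -2.79]
-1 0.3 [0.449, 0.042, 0.03] [ 0.21 -0.15  2.07 -0.27  1.37 -2.6 ]
-1 0.3 [0.66, 0.05, 0.1] [ 0.16  0.23  1.55 -0.27  1.49 -2.69]
```

Run:
```python
from h import *
from cell import r
y=np.array([.257,.966])
q=r.state()
r.servo_line([.304,.603,.42],v=.3)
r.reach([.50,.06,.45],ori(y,0.3))
f=r.grab_frame("wrist");np.savez("w1.npz",**f)
cv2.imwrite("pics/w1.png",f["img"][...,::-1]);print(np.round(f["T"],3),f["fx"],r.state()["clock"],r.state()["tool_pos"])
```

```text
[[ 0.967  0.211  0.143  0.529]
 [-0.255  0.8    0.543  0.17 ]
 [ 0.    -0.561  0.828  0.564]
 [ 0.     0.     0.     1.   ]] 323.3574304053732 2.9833 [0.50009565 0.06064896 0.44984387]
```

View pics/w1.png

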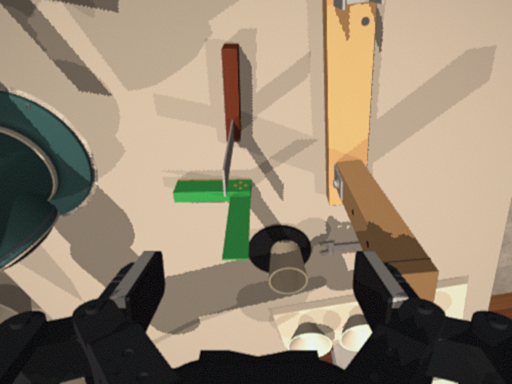

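Wrist view: small red stock from (231,45) to (233,140), with its blade at the lower (−y) end. Rail left edge runs (324,0)→(330,205), and the post leans over to (410,270). Refine the square and rail from this.

Run:
```python
from h import *
f=load("w1");im=f["img"];hs=cv2.cvtColor(im,cv2.COLOR_RGB2HSV)
m=mask(im,(0,100,30),(14,255,255),(210,35,250,150))
for v in list(range(42,60,2))+list(range(60,146,10)):
    c=np.where(m[v])[0]
    if len(c):print(v,c[0],c[-1],[int(x) for x in hs[v,c[0]:c[-1]+1,2]])
# rail: edges by rows
w=cv2.inRange(hs,(12,90,120),(28,255,255))
L=[];Rr=[]
for v in range(40,150,5):
    c=np.where(w[v,300:400])[0]+300
    L.append((c[0],v));Rr.append((c[-1]+1,v))
for nm,E in(("L",L),("R",Rr)):
    E=np.array(E,float);k=np.polyfit(E[:,1],E[:,0],1);print(nm,np.abs(np.polyval(k,E[:,1])-E[:,0]).max(),[np.round(onz(f,np.polyval(k,v),v,.038),4) for v in(40,150)])
```

```text
44 224 237 [100, 81, 85, 84, 84, 85, 86, 83, 84, 86, 85, 86, 85, 85]
46 223 238 [91, 70, 72, 72, 72, 73, 72, 72, 75, 72, 73, 72, 75, 73, 61, 61]
48 222 238 [111, 93, 95, 98, 100, 100, 96, 97, 97, 97, 96, 94, 95, 93, 88, 55, 61]
50 221 237 [151, 124, 122, 123, 124, 121, 124, 123, 125, 124, 123, 122, 120, 119, 113, 109, 63]
52 222 238 [122, 119, 120, 120, 120, 120, 118, 117, 118, 119, 120, 119, 120, 124, 116, 67, 49]
54 222 238 [121, 120, 120, 121, 119, 121, 118, 119, 118, 121, 119, 120, 119, 122, 112, 68, 49]
56 222 238 [127, 119, 120, 120, 120, 120, 119, 119, 119, 121, 121, 120, 120, 122, 112, 73, 54]
58 222 238 [125, 119, 120, 120, 119, 122, 118, 119, 120, 120, 119, 120, 119, 120, 112, 74, 49]
60 222 238 [137, 119, 120, 120, 119, 120, 120, 119, 120, 119, 120, 118, 121, 120, 113, 78, 49]
70 223 238 [124, 119, 119, 119, 121, 122, 120, 118, 119, 121, 119, 121, 121, 121, 108, 55]
80 223 238 [149, 122, 118, 121, 120, 121, 121, 120, 120, 120, 121, 121, 120, 123, 117, 61]
90 224 239 [127, 119, 121, 122, 119, 122, 123, 122, 118, 120, 122, 122, 122, 115, 78, 53]
100 224 239 [150, 124, 119, 122, 120, 120, 121, 122, 121, 121, 120, 120, 122, 122, 110, 63]
110 225 239 [127, 121, 123, 123, 123, 123, 120, 122, 121, 122, 121, 123, 126, 118, 63]
120 225 239 [148, 116, 110, 110, 111, 116, 123, 124, 104, 102, 102, 104, 104, 97, 72]
130 226 240 [133, 110, 112, 121, 128, 95, 70, 72, 57, 47, 47, 51, 50, 52, 60]
140 227 239 [131, 129, 108, 74, 67, 68, 65, 69, 64, 59, 66, 71, 75]
L 0.5454545454546178 [array([0.6023, 0.0678, 0.038 ]), array([ 0.5794, -0.1129,  0.038 ])]
R 0.47148503670240416 [array([0.6757, 0.0484, 0.038 ]), array([ 0.6532, -0.1324,  0.038 ])]
```

Run:
```python
from h import *
from cell import r
f=load("w1")
c1=onz(f,229.0,60,.048);c2=onz(f,231.2,110,.048);fe=onz(f,229,49,.048)[:2]
e=(c1-c2)[:2];e/=np.linalg.norm(e)
w=np.linalg.norm(onz(f,221.7,60,.048)-onz(f,236.3,60,.048))
g=fe-.055*e;heel=fe-.15*e
print("e",e,"w",w,"free",fe,"grip",g,"heel",heel)
e2=np.array([.257,.966]);print("yaw diff deg",np.degrees(np.cross(e,e2)))
e=(e+e2)/np.linalg.norm(e+e2)
q=ori(e,.3);a=R.from_quat(q).as_matrix()[:,0]
t=np.r_[g,.028]+.018*a
r.reach(t-.2*a,q);r.servo_line(t,v=.12)
s=r.state();print(s["clock"],s["tool_pos"],t,s["wrist_force"])
fr=r.grab_frame("wrist");cv2.imwrite("pics/w2.png",fr["img"][...,::-1])
```

```text
e [0.25944669 0.96575743] w 0.02195492946678137 free [0.46423977 0.09323677] grip [0.4499702  0.04012011] heel [ 0.42532276 -0.05162685]
yaw diff deg 0.1389906484877695
5.7917 [0.44892653 0.03512984 0.01130416] [0.44859634 0.03498122 0.01080394] [-0.31448791  0.05889569  0.47519807]<stdin>:9: DeprecationWarning: Arrays of 2-dimensional vectors are deprecated. Use arrays of 3-dimensional vectors instead. (deprecated in NumPy 2.0)
```

View pics/w2.png

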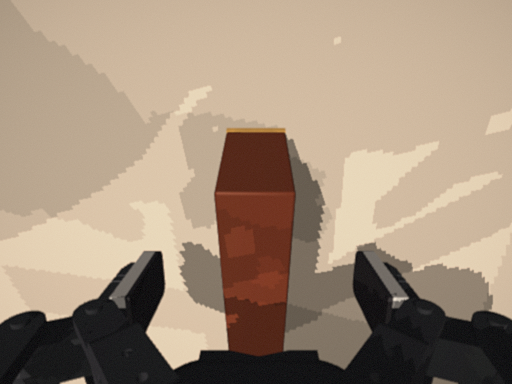

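Aligned well: the stock is centred at column 256, the fingers at about 259. Close, lift, carry over the rail with the heel about 50 mm from the corner, and check.

Run:
```python
from h import *
from cell import r
e=np.array([.2582,.9661]);heel=np.array([.42532,-.05163])
r.close_gripper();s=r.state();p=s["tool_pos"];n=np.array([e[1],-e[0]])
d=p[:2]-heel;off=np.array([d@n,d@e,p[2]]);off[0]=0  # jaws centre the stock
print("off",off,d@n,"width",s["grip_width"],s["wrist_force"])
np.save("off.npy",off)
r.servo_line(p+[0,0,.10],v=.15)
s=r.state();print(s["wrist_force"],s["moment"],s["grip_width"])
u=np.array([.119,.993]);u/=np.linalg.norm(u);nu=np.array([u[1],-u[0]])
corner=np.array([.6165,-.137]);np.save("c.npy",corner)
H=corner+.055*u
q=ori(u,.3)
t=np.r_[H+off[1]*u,.038+off[2]+.062]
r.reach(t,q);r.servo_line(t-[0,0,.05],v=.12)
s=r.state();print(s["clock"],s["tool_pos"],t,s["wrist_force"])
for nn in("scene","top","wrist"):
    f=r.grab_frame(nn);np.savez(nn+"3.npz",**f)
    cv2.imwrite(f"pics/{nn}3.png",f["img"][...,::-1])
a=cv2.resize(load("scene3")["img"][170:310,210:340],None,fx=4,fy=4,interpolation=cv2.INTER_CUBIC)
b=cv2.resize(load("top3")["img"][110:180,205:325],None,fx=3,fy=3,interpolation=cv2.INTER_CUBIC)
c=np.zeros((600,800,3),np.uint8);c[:560,:520]=a;c[:210,520:800]=b[:,80:];cv2.imwrite("pics/m3.png",c[...,::-1])
```

```text
off [0.         0.08978304 0.01096473] 0.00019704588286511074 width 0.27282497505272074 [-0.27051424  1.60693201  2.6947068 ]
[-0.39911668 -0.301311   -5.0490195 ] [ 0.55108073 -0.10294016  0.00513614] 0.2697982229163708
8.5917 [0.63370297 0.00683038 0.06139289] [0.63372737 0.00675447 0.11096473] [ 1.31859056  0.76717217 -3.87433551]
```

View pics/m3.png

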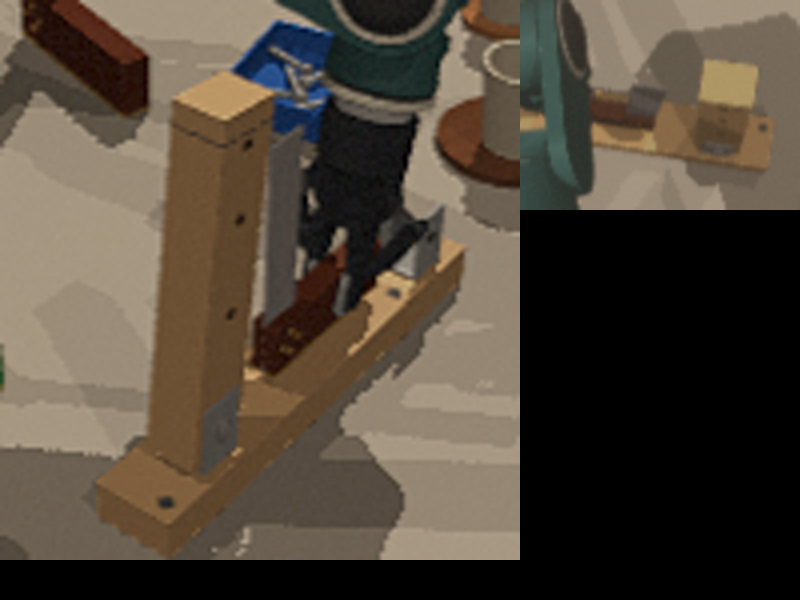

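View pics/wrist3.png

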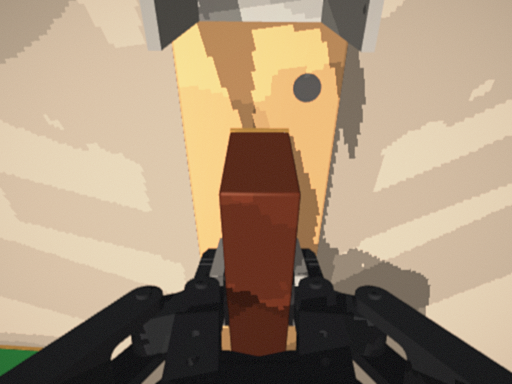

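View: the square hangs level over the rail, about 50 mm from the post. In the wrist view the brass underside spans columns 230–288 at row 129, and the rail's edges are about 184 and 333 there, so it is centred. Check this in numbers, then lower.

Run:
```python
from h import *
f=load("wrist3");hs=cv2.cvtColor(f["img"],cv2.COLOR_RGB2HSV)
w=cv2.inRange(hs,(12,90,110),(28,255,255))
S=[]
for v in range(60,200,10):
    c=np.where(w[v,165:360])[0]+165;S.append((v,c[0]-.5,c[-1]+.5))
S=np.array(S);print(S.tolist())
kl=np.polyfit(S[:,0],S[:,1],1);kr=np.polyfit(S[:,0],S[:,2],1)
pl=[onz(f,np.polyval(kl,v),v,.038)[:2] for v in(60,200)];pr=[onz(f,np.polyval(kr,v),v,.038)[:2] for v in(60,200)]
print(pl,pr)
for P in(pl,pr):
    d=P[0]-P[1];print("dir",d/np.linalg.norm(d))
u=np.array([.119,.993]);n=np.array([.993,-.119])
print("width",[(pr[i]-pl[i])@n for i in(0,1)],"centre n",[(pr[i]+pl[i])@n/2 for i in (0,1)])
b=[onz(f,x,129,.0495)[:2] for x in(229.7,288.5)]
print("stock n",(b[0]+b[1])@n/2,"w",(b[1]-b[0])@n,"along to heel",((b[0]+b[1])/2)@u-.15)
t=[onz(f,x,194,.0975)[:2] for x in(220.5,299.5)];print("top edge n",(t[0]+t[1])@n/2,(t[1]-t[0])@n)
print("tcp n",np.array([.6337,.00683])@n,"corner est",np.load("c.npy")@u)
```

```text
[[60.0, 173.5, 345.5], [70.0, 174.5, 343.5], [80.0, 176.5, 342.5], [90.0, 177.5, 340.5], [100.0, 178.5, 339.5], [110.0, 180.5, 338.5], [120.0, 181.5, 336.5], [130.0, 182.5, 335.5], [140.0, 183.5, 333.5], [150.0, 185.5, 332.5], [160.0, 186.5, 330.5], [170.0, 187.5, 329.5], [180.0, 189.5, 327.5], [190.0, 190.5, 326.5]]
[array([0.61057952, 0.09467683]), array([0.60181231, 0.0263484 ])] [array([0.6792529 , 0.08646449]), array([0.67086356, 0.01801252])]
dir [0.12726659 0.99186855]
dir [0.12164777 0.99257333]
width [np.float64(0.06916992596368021), np.float64(0.06955986420790265)] centre n [np.float64(0.6296238873860175), np.float64(0.629244093613385)]
stock n 0.629481284822629 w 0.024467467050515442 along to heel -0.008029930175296573
top edge n 0.6295572614565662 0.023188652423156632
tcp n 0.62845133 corner est -0.06267750000000002
```

Centred to within 0.3 mm. Lower until it seats, then push in small steps watching the forces.

```bash
cat >> h.py <<'E'
u=np.array([.1225,.9925,0]);u/=np.linalg.norm(u)
def show(r,F0,c,tag=""):
    s=r.state();F=s["wrist_force"]-F0
    print(tag,round(s["clock"],2),"Fu %.1f Fn %.1f Fz %.1f"%(F@u,F@[u[1],-u[0],0],F[2]),"M",np.round(s["moment"],2),"lag mm",np.round((s["tool_pos"]-c)*1e3,1));return F
E
python3 - <<'E'
from h import *
from cell import r
q=ori(u[:2],.3);c=r.state()["tool_pos"].copy()
r.dwell(.2);F0=r.state()["wrist_force"].copy();print(F0)
c[2]-=.008;r.servo_line(c,q,v=.04);F=show(r,F0,c)
for i in range(12):
    if F[2]>8:break
    c[2]-=.001;r.servo_line(c,v=.02);F=show(r,F0,c,"down")
np.savez("st.npz",c=c,F0=F0,q=q)
E
```

```text
[-0.15790125  0.04880794 -3.49465526]
 9.27 Fu -0.8 Fn 0.3 Fz 0.4 M [ 0.49 -0.1  -0.02] lag mm [-0.2 -0.  -0.5]
down 9.52 Fu 0.1 Fn 0.6 Fz -0.4 M [ 0.5  -0.08 -0.03] lag mm [-0. -0. -0.]
down 9.77 Fu -1.3 Fn -0.3 Fz -0.2 M [ 0.49 -0.11 -0.02] lag mm [-0. -0. -0.]
down 10.02 Fu -0.1 Fn 0.4 Fz -0.6 M [ 0.45 -0.09 -0.  ] lag mm [-0.1  0.  -0.1]
down 10.27 Fu -1.0 Fn 0.0 Fz -0.2 M [ 0.48 -0.06 -0.05] lag mm [-0.  -0.  -0.1]
down 10.52 Fu 0.6 Fn -0.6 Fz 0.5 M [ 0.44 -0.07  0.03] lag mm [ 0.1 -0.   0.1]
down 10.77 Fu 0.3 Fn -4.0 Fz 8.4 M [ 0.08  0.72 -0.23] lag mm [ 0.1 -0.   0.9]
```

Run:
```python
from h import *
from cell import r
d=np.load("st.npz");c,F0=d["c"].copy(),d["F0"];c0=c.copy()
c-=.022*u;r.servo_line(c,v=.04);F=show(r,F0,c,"slide")
for i in range(16):
    if -(c-c0)@u>.046 or F@u>12 or F[2]>25:break
    if F[2]<5:c[2]-=.0003
    if F[2]>14:c[2]+=.0004
    c-=.003*u;r.servo_line(c,v=.03);F=show(r,F0,c,"%.0f z%.1f"%(-(c-c0)@u*1e3,(c-c0)[2]*1e3))
np.savez("st2.npz",c=c,F0=F0,c0=c0)
f=r.grab_frame("scene");np.savez("scene4.npz",**f)
a=cv2.resize(f["img"][170:310,210:340],None,fx=4,fy=4,interpolation=cv2.INTER_CUBIC);cv2.imwrite("pics/s4.png",a[...,::-1])
```

```text
slide 11.47 Fu -0.1 Fn 0.9 Fz 9.6 M [-0.04  0.01 -0.04] lag mm [ 0.5 -0.5  0.9]
25 z0.0 11.72 Fu 1.8 Fn 0.4 Fz 7.8 M [ 0.1  -0.03  0.08] lag mm [ 0.5 -0.3  0.9]
28 z0.0 11.97 Fu 1.1 Fn 0.3 Fz 9.7 M [ 0.15 -0.01  0.05] lag mm [ 0.5 -0.3  0.9]
31 z0.0 12.22 Fu 1.9 Fn 1.6 Fz 9.6 M [ 0.18 -0.07  0.08] lag mm [ 0.5 -0.3  0.9]
34 z0.0 12.47 Fu 2.3 Fn 0.3 Fz 8.3 M [ 0.13 -0.1   0.13] lag mm [ 0.5 -0.3  0.9]
37 z0.0 12.72 Fu 2.1 Fn 0.1 Fz 8.9 M [ 0.22 -0.05  0.04] lag mm [ 0.5 -0.3  0.9]
40 z0.0 12.97 Fu 3.1 Fn -0.0 Fz 9.7 M [ 0.26 -0.08  0.04] lag mm [ 0.6 -0.2  0.9]
43 z0.0 13.22 Fu 3.0 Fn 0.1 Fz 8.9 M [ 0.36 -0.06  0.02] lag mm [ 0.5 -0.2  0.9]
46 z0.0 13.47 Fu 3.5 Fn 1.4 Fz 9.5 M [ 0.41 -0.03  0.07] lag mm [ 0.6 -0.1  0.9]
49 z0.0 13.72 Fu 3.3 Fn 0.5 Fz 9.1 M [ 0.36 -0.09  0.06] lag mm [ 0.6 -0.1  0.9]
```

View pics/s4.png

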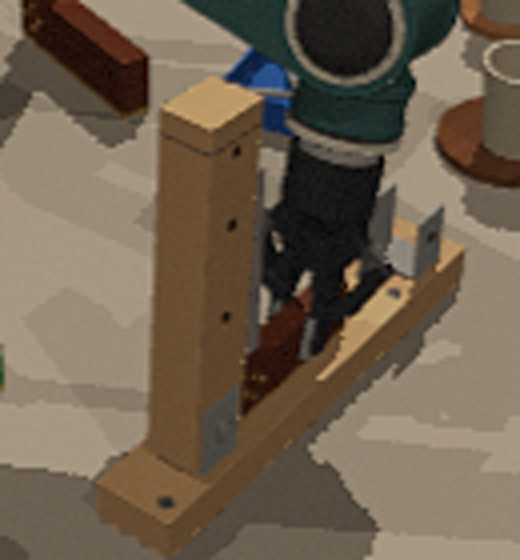

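The blade is bearing on the post and turning it, with the stock flat on the rail. Continue in 1 mm steps until the force rises sharply.

Run:
```python
from h import *
from cell import r
d=np.load("st2.npz");c,F0,c0=d["c"].copy(),d["F0"],d["c0"]
F=np.zeros(3)
for i in range(25):
    if F@u>14 or F[2]>25:break
    if F[2]>14:c[2]+=.0004
    c-=.001*u;r.servo_line(c,v=.03);F=show(r,F0,c,"%.0f"%(-(c-c0)@u*1e3))
r.dwell(.5);show(r,F0,c,"end")
np.savez("st3.npz",c=c,F0=F0,c0=c0)
fs={n:r.grab_frame(n) for n in("scene","top","wrist")}
for n,f in fs.items():np.savez(n+"5.npz",**f)
a=cv2.resize(fs["scene"]["img"][170:310,210:340],None,fx=4,fy=4,interpolation=cv2.INTER_CUBIC)
b=cv2.resize(fs["top"]["img"][110:180,255:325],None,fx=4,fy=4,interpolation=cv2.INTER_CUBIC)
w=cv2.resize(fs["wrist"]["img"],(280,210))
o=np.zeros((600,800,3),np.uint8);o[:560,:520]=a;o[:280,520:]=b;o[300:510,520:]=w;cv2.imwrite("pics/m5.png",o[...,::-1])
```

```text
50 14.02 Fu 4.7 Fn -0.1 Fz 9.1 M [ 0.58 -0.09 -0.01] lag mm [0.6 0.1 0.9]
51 14.27 Fu 6.3 Fn -0.3 Fz 9.2 M [ 0.67 -0.04  0.06] lag mm [0.6 0.1 0.9]
52 14.52 Fu 5.7 Fn 0.8 Fz 8.9 M [ 0.74 -0.03 -0.04] lag mm [0.6 0.2 0.9]
53 14.77 Fu 5.9 Fn -0.1 Fz 9.5 M [ 0.64 -0.03  0.02] lag mm [0.6 0.1 0.9]
54 15.02 Fu 5.4 Fn -0.4 Fz 9.9 M [ 0.62 -0.04  0.05] lag mm [0.6 0.2 0.9]
55 15.27 Fu 6.5 Fn 0.3 Fz 9.8 M [ 0.67 -0.03  0.01] lag mm [0.6 0.2 0.9]
56 15.52 Fu 5.6 Fn 0.1 Fz 10.0 M [ 0.7  -0.04  0.01] lag mm [0.6 0.2 0.9]
57 15.77 Fu 6.6 Fn -0.2 Fz 9.8 M [ 0.71 -0.04  0.04] lag mm [0.6 0.2 0.9]
58 16.02 Fu 6.9 Fn 1.2 Fz 10.7 M [ 0.67  0.02 -0.  ] lag mm [0.6 0.1 0.9]
59 16.27 Fu 10.0 Fn -0.2 Fz 10.5 M [ 1.16 -0.01 -0.03] lag mm [0.6 0.6 0.9]
60 16.52 Fu 19.6 Fn -1.2 Fz 10.6 M [ 2.2   0.03 -0.12] lag mm [0.8 1.6 0.9]
end 17.02 Fu 18.8 Fn -1.5 Fz 10.7 M [ 2.2   0.06 -0.13] lag mm [0.8 1.5 0.9]
```

View pics/m5.png

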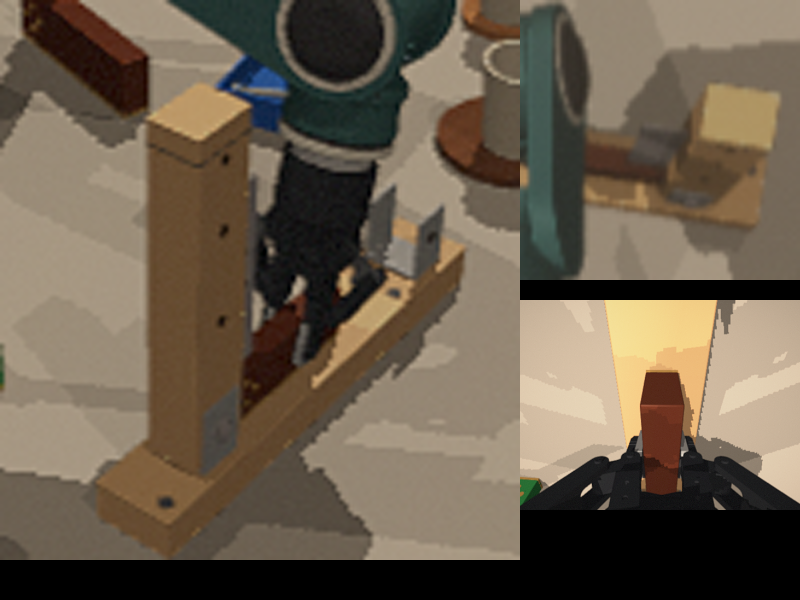

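Firm stop at about 59 mm of travel: the force rises 10 N/mm, which is the arm's own stiffness. Post-top corners are in the scene crop at (147,118),(197,84),(250,104),(200,140) and in the top crop at (188,85),(259,93),(252,150),(178,142). Check the lean numerically, along with how the stock sits.

Run:
```python
from h import *
U=u[:2];N=np.array([U[1],-U[0]])
s=load("scene5");t=load("top5");s3=load("scene3")
A=[(147,118),(197,84),(250,104),(200,140)];B=[(188,85),(259,93),(252,150),(178,142)]
pa=np.array([onz(s,210+x/4-.4,170+y/4-.4,.343)[:2] for x,y in A]);pb=np.array([onz(t,255+x/4-.4,110+y/4-.4,.343)[:2] for x,y in B])
d=np.load("st3.npz");off=np.load("off.npy");c=d["c"]+[.0008,.0015,.0009]
heel=c[:2]-off[1]*U
print("heel along",heel@U,"n",heel@N)
for nm,p in(("scene",pa),("top",pb)):
    m=p.mean(0);print(nm,"top centre along",m@U,"n",m@N,"lean mrad",(m@U-(heel@U-.029))/.27*1e3,"ext",np.ptp(p@U),np.ptp(p@N))
# post edge tilt in image: project vertical line up from near face vs picture edges
for (x0,y0),(x1,y1) in [((149,160),(149,440)),]:
    p0=onz(s,210+x1/4-.4,170+y1/4-.4,.06);v=proj(s,p0+[0,0,.25]);b=proj(s,p0)
    vl=proj(s,p0+.25*np.r_[U*np.sin(.05),np.cos(.05)]);print("vertical dx/dy",(v-b)[0]/(v-b)[1],"lean.05",(vl-b)[0]/(vl-b)[1])
im=s["img"];e=[]
for y in range(210,275,4):
    row=im[y,238:262].astype(int).sum(1);g=np.diff(row);k=np.argmax(np.abs(g[:14]));e.append((y,k+238.5,g[k]))
print(e)
f=load("wrist5");hs=cv2.cvtColor(f["img"],cv2.COLOR_RGB2HSV)
a=cv2.resize(f["img"][100:260,170:350],None,fx=4,fy=4,interpolation=cv2.INTER_CUBIC)
b=cv2.resize(s["img"][185:290,240:300],None,fx=5,fy=5,interpolation=cv2.INTER_CUBIC)
cv2.imwrite("pics/w5.png",b[...,::-1])
```

```text
heel along -0.06372165424024712 n 0.6291790113584385
scene top centre along -0.0935116463697431 n 0.6289894918393714 lean mrad -2.9258967759110615 ext 0.05605748325527124 0.04352345844298855
top top centre along -0.09128423453605926 n 0.6267343901867424 lean mrad 5.323776682177245 ext 0.05891168423342381 0.04887449974963687
vertical dx/dy 0.004554737370824349 lean.05 -0.03655066725688998
[(210, np.float64(246.5), np.int64(-101)), (214, np.float64(246.5), np.int64(-99)), (218, np.float64(246.5), np.int64(-123)), (222, np.float64(246.5), np.int64(-77)), (226, np.float64(246.5), np.int64(-81)), (230, np.float64(246.5), np.int64(-98)), (234, np.float64(246.5), np.int64(-108)), (238, np.float64(246.5), np.int64(-118)), (242, np.float64(246.5), np.int64(-119)), (246, np.float64(246.5), np.int64(-120)), (250, np.float64(246.5), np.int64(-104)), (254, np.float64(246.5), np.int64(-104)), (258, np.float64(246.5), np.int64(-120)), (262, np.float64(246.5), np.int64(-108)), (266, np.float64(246.5), np.int64(-114)), (270, np.float64(246.5), np.int64(-86)), (274, np.float64(246.5), np.int64(-109))]
```

View pics/w5.png

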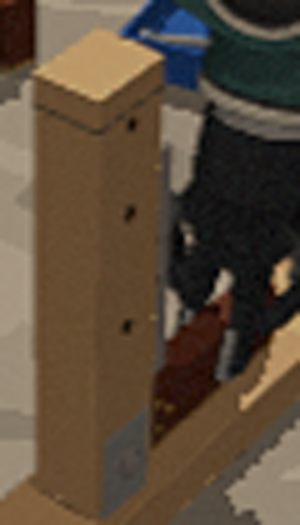

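The post is upright within measuring error: −3 and +5 mrad by the two views. The scene crop shows the blade edge along the post's face with the stock on the rail. To make sure it is seated, ease the push, press down more firmly, then push again.

Run:
```python
from h import *
from cell import r
d=np.load("st3.npz");c,F0,c0=d["c"].copy(),d["F0"],d["c0"]
c+=.001*u;r.servo_line(c,v=.02);F=show(r,F0,c,"ease")
for i in range(8):
    if F[2]>22:break
    c[2]-=.0005;r.servo_line(c,v=.02);F=show(r,F0,c,"down")
for i in range(6):
    if F@u>17:break
    c-=.0005*u;r.servo_line(c,v=.02);F=show(r,F0,c,"push")
r.dwell(1.0);show(r,F0,c,"hold");print(r.state()["tool_pos"],r.state()["grip_width"])
s=r.grab_frame("scene");t=r.grab_frame("top")
for n,f in(("scene",s),("top",t)):
    f0=load(n+"0");df=cv2.absdiff(f["img"],load(n+"5")["img"]).max(2)
    print(n,"changed px since press",int((df>60).sum()))
cc=cv2.resize(s["img"][120:384,140:400],None,fx=2.2,fy=2.2,interpolation=cv2.INTER_CUBIC);cv2.imwrite("pics/s6.png",cc[...,::-1])
```

```text
ease 17.42 Fu 10.2 Fn 0.5 Fz 10.2 M [ 1.15 -0.01  0.02] lag mm [0.6 0.6 0.9]
down 17.67 Fu 10.7 Fn -3.0 Fz 14.7 M [ 1.01  0.49 -0.18] lag mm [0.6 0.6 1.4]
down 17.92 Fu 11.1 Fn -6.4 Fz 20.9 M [ 0.95  1.04 -0.23] lag mm [0.6 0.6 1.9]
down 18.17 Fu 10.7 Fn -7.9 Fz 23.7 M [ 0.87  1.58 -0.41] lag mm [0.7 0.6 2.3]
push 18.42 Fu 15.8 Fn -9.0 Fz 25.7 M [ 1.41  1.52 -0.47] lag mm [0.7 1.1 2.3]
push 18.67 Fu 20.2 Fn -8.9 Fz 25.9 M [ 1.97  1.54 -0.46] lag mm [0.8 1.6 2.4]
hold 19.67 Fu 19.9 Fn -9.2 Fz 25.8 M [ 1.91  1.5  -0.46] lag mm [0.8 1.6 2.3]
[ 0.62764927 -0.05114366  0.0489349 ] 0.27221076171219816
scene changed px since press 1
top changed px since press 0
```

View pics/s6.png

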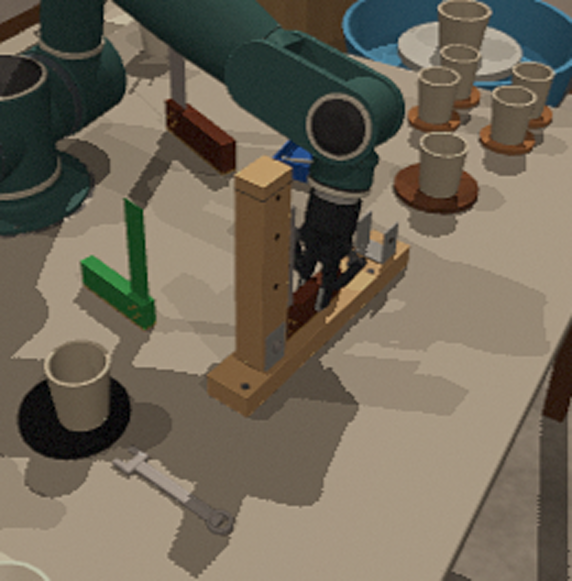

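All seated: the tool did not move under the extra press, and the other items look undisturbed. Relieve the sideways load and hand in.

Run:
```python
from h import *
from cell import r
d=np.load("st3.npz");F0=d["F0"];c=r.state()["tool_pos"]-np.array([.8,1.6,2.3])*1e-3*1
n=np.array([u[1],-u[0],0]);c-=.0007*n
r.servo_line(c,v=.02);r.dwell(.5);F=show(r,F0,c,"relieved");print(r.state()["tool_pos"])
if F@u>12 and F[2]>15: r.finish_job();print("handed in",r.state()["clock"])
```

```text
relieved 20.52 Fu 19.5 Fn -1.7 Fz 21.2 M [ 1.92  0.49 -0.1 ] lag mm [1.5 1.5 2.3]
[ 0.62761847 -0.05115862  0.0489617 ]
the job is handed in; nothing more can be done
the job is handed in; nothing more can be done
```

I picked up the small red-brown try square, stood it on the rail's centre line and slid it under the leaning post. I then pressed it into the corner until it came to a firm stop, and handed the job in at about 20.5 s with the square still gripped.

**Last checks**
- **Hold:** about 20 N towards the post and 21 N down onto the rail. The sideways load was eased from 9 N to about 2 N before handing in.
- **Seating:** the tool did not move when I pressed down harder, so the square was already seated. I judged the flush fit of blade and stock from that firm stop and from the camera view; I could not measure it directly.
- **Centring:** the stock was within about 0.3 mm of the rail's centre line before lowering. The jaw's own position read about 1 mm to one side, within the calibration error.
- **Post upright:** the two views gave a lean of −3 and +5 mrad, which is within camera error but a small disagreement. The post's edge in the scene picture also suggested at most about 5 mrad.
- **Heel position:** the heel stopped about 4 mm further along than the planned travel, within the uncertainty of my corner estimate. It stopped within 1 mm of that estimate when I recomputed it from the tool position.
- **Other items:** in the last picture the cups, the spanner and the part of the bolt tray not hidden by the arm look undisturbed. I did not measure them.

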